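# Clamp a small jar in the one-handed preparation board

## Robot

A 6-joint arm with a two-finger parallel gripper is mounted at the origin on a cart in front of the work surface, level with it; the furniture and walls round the work are solid. World frame = base frame: x ahead of the robot, y to its left, z up, the work surface at z = 0. Lengths are in m, angles in rad, forces in N, time in s.
With the tool pointing down it reaches from about 0.25 to 0.725 m from the base axis. Payload 4 kg.
Tool frame: the origin (TCP) lies on the centre line of the jaws, within the pads' length; the fingertips stand 22 mm ahead of it and the grasp point (between the pads) lies 3 mm ahead of it; z points along the fingers, y is the line along which they close (so a half turn about z gives the same grasp; the last joint's range is limited). The gripper opens to 85 mm and grips with 20 to 120 N. Pads are 22 mm wide; open, the fingers measure 114 mm over their backs; the gripper's body (76 mm by 85 mm) begins 54 mm behind the grasp point. The pads swing forward as they close: fully open they stand 13 mm farther back than shut.
Start: joints at [-1.342, 0.241, 0.005, 1.335, 0, 1.571], TCP at [0.113, -0.487, 0.253] pointing down, gripper open.
Joint ranges: [-2.72, 2.72], [-1.05, 1.87], [-1.09, 1.28], [-1.99, 2.15], [-1.42, 1.44], [-3.14, 3.14]. Speed limits (rad/s): [2.79, 2.79, 3.14, 3.14, 3.14, 3.14].

## Interface

Orientations are given as a unit quaternion [x, y, z, w].
In Python, from workcell import bot gives the robot as it stands.
- The arm moves only by the shell command python3 -m inch 'ROWS'. ROWS is JSON, one flat list of numbers, 7 for each row, row after row: the shift along the world's x, y, z in mm, then the turn, a rotation vector about the world's x, y, z in rad, then the opening in per cent of the stroke, from 0 (shut) to 100 (fully open). A call has 1 to 8 rows; each row is the pose to reach, as a shift and turn from the pose commanded when the call began; what a row does not reach only later rows make up. A row lasts 1/12 s, in which the tool goes at most 41.7 mm and 7.16 degrees, less where a joint would pass 70% of its speed; a pose out of reach is approached as far as the arm can. A call with a gripper value outside its range is refused whole. The fingers move at their own pace and stop on an object; the grip force is fixed at half the most. Time passes only in rows, so rows that repeat a pose let the fingers close. It gives the time, the measured TCP pose, the force, the opening and the grip force at its end, in the units of the state.
- bot.get_obs(): the state, without advancing time (a new reading comes with each control period).
- bot.camera(name): name is "scene" or "top" or "wrist"; returns the picture (420x560x3 uint8, blue, green, red); there is no depth.
- bot.camera_info(name): a dict with "intrinsics" (3x3 intrinsics, pixels), "camera_from_world" (4x4, takes a point from world to camera coordinates); the wrist camera has in their place "hand_eye" (4x4, takes a point from camera to tool coordinates, whose origin is the TCP and whose axes are the flange's). Camera axes: x right, y down, z forward; pixel columns grow to the right and rows downward; lengths in m; the calibration is good to about 2 mm. A picture is of the moment at which its call begins: read the wrist's pose just before it. camera_info takes no time and is no camera call.
- bot.job_done(): hands the job in; it is judged then, once.
Trained networks look in the newest picture that a camera, given by its name, has taken for a name from the list of things; names that differ only in an ending like _2 or _b are one class to them, and where a whole thing is asked for, a point or a joint stands for the part that bears it (a point fixed in the world has none). Each returns a list of dicts, best first, with "confidence" (0 to 1); they miss things now and then, are a little off and sometimes report something else, mostly with a low value. They report only what shows in the picture. A call takes as long as a camera call. They do not tell look-alikes from the thing itself.
- bot.silhouettes(camera, target): "mask" (420x560 bool, what is visible of it) and "uv" ([column, row] in pixels, amid what is visible of it).
- bot.spot_point(camera, target): "uv" ([column, row] in pixels: a listed point, or the origin of a listed thing).
The state is a dict: "clock": time; "joint_pos": joint angles; "joint_vel": joint speeds; "tau": joint torques, N m; "eef_pos": TCP position; "tool_rot": TCP orientation; "ft_force": force on the tool from outside, world axes, zero at the start; "ft_torque": the same for the moment, N m; "grip_width": finger opening in m; "grasp_force": force on a finger pad.
Only numpy, scipy, OpenCV 4.12 (cv2) and the standard library are available. Lean on these libraries where they do the work, as an engineer would, in place of code of your own. Each camera call takes 0.05 s, during which the arm holds its last target. There are 200 camera calls.

## Task

Stand the small white-lidded jar that is on the open worktop on the preparation board, in front of the V block, and let go of it. Then push the wooden clamp plate near its free corner so that it swings about its pin and slides the jar fully home into the V. Press until the plate grips the jar firmly, but gently enough not to crack the glass, and take the hand away, leaving the jar upright and held between plate and V block.

Things in the scene. Friction and masses are not known exactly. Their poses are not given: they have to be found in the camera images.
- jar: small glass spice jar with a wide white lid, standing alone on the open worktop to the right of the board (its twin is in the rack). 70 mm tall, about 0.11 kg; round body 48 mm in diameter up to 58 mm, lid 52 mm in diameter above that. Origin: centre of its underside; z up. The plate's black rubber pad (4 mm) meets its side 120 mm from the pin. The glass cracks if the clamp presses on it with more than 22 N.
- board: brown chopping board, 220 (x) x 330 (y) x 22 mm, fixed; origin: centre of its underside; x away from the robot, y to its left, yaw up to 0.22. Pin at x -85, y +10 mm. On its left half is fixed a white V block, 36 mm tall, 100 mm wide, its 100 degree V open to -y; a jar fully home in it has its axis at x 31 to 39, y 57 to 73 mm (set by hand, not measured). The block lies on the +y side of that axis.
- clamp_plate: pale wooden plate, 210 x 50 x 28 mm, that swings flat over the board about a steel pin on its centre line, 25 mm from its near end. Origin: the pin's axis at the plate's underside, 24 mm above the worktop. x: along the plate to its free end, 185 mm off; y: towards the V. Starts turned 0.45 to 0.75 rad clockwise from the board's x; grips within 0.12 of it. Stiff pivot (0.4 N m): it stays where left.
- push_corner (a point): where to push: on the plate's plain long face, away from the V, near its free corner, 165 mm along the plate from the pin and 25 mm beside its centre line, 38 mm above the worktop. Axes as the plate's; push along +y. 2.5 N only turns the stiff pivot; 9 to 14 N squeezes the jar firmly (7 N or more on it); 18 N is too much. All is hard: 1 mm of further push makes the difference.
- salt_shaker: glass salt shaker, 44 mm wide, 90 mm tall, a bystander behind the jar. Origin: centre of its underside.
- bean_tin: tin, 75 mm wide, 58 mm tall, a bystander at the back. Origin: centre of its underside.
- white_mug: white mug, 79 mm wide, 89 mm tall, a bystander at the right rear. Origin: centre of its underside.
- garlic: garlic bulb, 53 mm, a bystander at the back. Origin: centre of its underside.
Not all that is in view belongs to the job. Leave any blue or turquoise look-alike of the jar alone.

How it is judged:
By the outcome, as a careful person would: the job done as asked, in the order asked, and still so for the second after the job is handed in, with the robot touching nothing.
It also fails if it takes over 69 s, if anything falls off the work surface, if the arm or the gripper's body presses on something with over 40 N, if the wrist force passes 120 N, or if a joint passes its speed limit or range.

## Working session

There is one attempt and no reset: what is moved stays moved. The work goes in short steps, Python scripts to look and compute and a shell command to move; the robot and the scene stay as the last step left them, time stands still between calls to the robot, and variables do not carry over. Pictures are saved under pics/ and viewed, at most 10 in all, crops included, and the job is handed in when it is done.

```bash
mkdir -p pics; cat > h.py <<'E'
from workcell import bot
import numpy as np, cv2
from scipy.spatial.transform import Rotation as R
def cam(n):
    i=bot.camera_info(n); K=np.array(i["intrinsics"])
    if n=="wrist":
        o=bot.get_obs(); T=np.eye(4); T[:3,:3]=R.from_quat(o["tool_rot"]).as_matrix(); T[:3,3]=o["eef_pos"]
        W=T@np.array(i["hand_eye"])
    else: W=np.linalg.inv(np.array(i["camera_from_world"]))
    return K,W
def ray(KW,uv):
    K,W=KW; d=W[:3,:3]@np.linalg.solve(K,[uv[0],uv[1],1.]); return W[:3,3],d/np.linalg.norm(d)
def atz(KW,uv,z):
    c,d=ray(KW,uv); return c+d*(z-c[2])/d[2]
def tri(rs):
    A=0;b=0
    for c,d in rs:
        P=np.eye(3)-np.outer(d,d); A=A+P; b=b+P@c
    p=np.linalg.solve(A,b); return p,[np.linalg.norm((np.eye(3)-np.outer(d,d))@(p-c)) for c,d in rs]
def proj(KW,p):
    K,W=KW; q=np.linalg.inv(W)@np.append(p,1); u=K@q[:3]; return u[:2]/u[2]
E
python3 - <<'E'
from h import *
np.set_printoptions(precision=4,suppress=True)
ims=[]
for n in ["scene","top"]:
    im=bot.camera(n); KW=cam(n); print(n,KW[1][:3,3])
    cv2.imwrite(f"pics/{n}0.png",im)
    for t in ["jar","board","clamp_plate","push_corner"]:
        for s in bot.spot_point(n,t): print(n,t,"sp",np.array(s["uv"]),round(s["confidence"],2), atz(KW,s["uv"],{"clamp_plate":.024,"push_corner":.038}.get(t,0)))
        for s in bot.silhouettes(n,t): print(n,t,"sil",np.array(s["uv"]),round(s["confidence"],2),s["mask"].sum())
o=bot.get_obs(); print(o["clock"],o["eef_pos"],o["tool_rot"],o["ft_force"])
E
```

```text
scene [0.0085 0.7767 0.774 ]
scene jar sp [321.6 203.7] 0.86 [ 0.4702 -0.3971  0.    ]
scene jar sp [350.8 219.9] 0.84 [ 0.3612 -0.3599  0.    ]
scene jar sp [311.2 216.4] 0.75 [ 0.4673 -0.3171  0.    ]
scene jar sp [333.2 234.7] 0.56 [ 0.3759 -0.2654  0.    ]
scene jar sil [355.8 211.2] 0.82 414
scene jar sil [323.5 187.1] 0.72 277
scene jar sil [312.1 206.4] 0.64 438
scene jar sil [336.1 225.6] 0.59 473
scene board sp [263.4 280.4] 0.85 [ 0.4459 -0.002   0.    ]
scene board sil [271.3 279.1] 0.7 7587
scene clamp_plate sp [297.1 288.6] 0.71 [0.3516 0.0073 0.024 ]
scene clamp_plate sil [281.8 265.9] 0.69 1632
scene push_corner sp [271.8 242.6] 0.87 [ 0.4789 -0.1009  0.038 ]
scene push_corner sil [283.  264.2] 0.69 1609
top [ 0.2674 -0.1657  1.4402]
top jar sp [339.3 275.9] 0.74 [ 0.3567 -0.3394  0.    ]
top jar sp [325.9 236. ] 0.71 [ 0.4619 -0.3042  0.    ]
top jar sp [320.1 175.2] 0.71 [ 0.6283 -0.2884  0.    ]
top jar sp [305.6 268.8] 0.7 [ 0.3738 -0.2506  0.    ]
top jar sp [359.  226.6] 0.59 [ 0.4888 -0.3927  0.    ]
top jar sil [328.7 232.1] 0.88 317
top jar sil [345.5 273.3] 0.8 359
top jar sil [363. 225.] 0.73 360
top jar sil [307.7 270.7] 0.54 343
top board sp [211.2 238.7] 0.88 [0.4495 0.0011 0.    ]
top board sp [205.4 272.5] 0.42 [0.3597 0.0131 0.    ]
top board sil [214.5 239.7] 0.7 9528
top clamp_plate sp [207.4 272.2] 0.88 [0.359  0.0049 0.024 ]
top clamp_plate sp [209.6 240. ] 0.23 [0.443  0.0024 0.024 ]
top push_corner sp [251.5 223.3] 0.68 [ 0.4869 -0.1067  0.038 ]
top push_corner sp [206.6 162.8] 0.57 [0.6474 0.0163 0.038 ]
top push_corner sil [227.1 243.1] 0.59 1777
0.9 [ 0.1134 -0.487   0.2533] [0.9935 0.1141 0.     0.    ] [-0.1788 -0.4813  0.2212]
```

View pics/scene0.png

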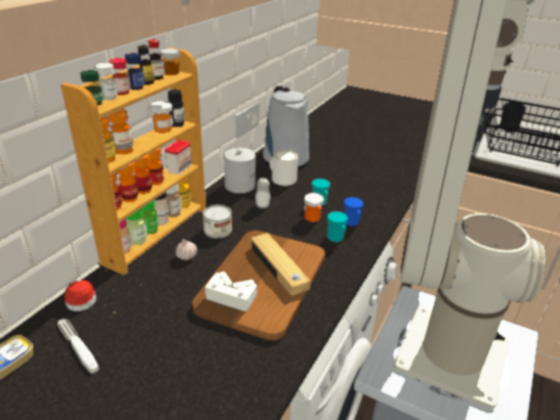

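View pics/top0.png

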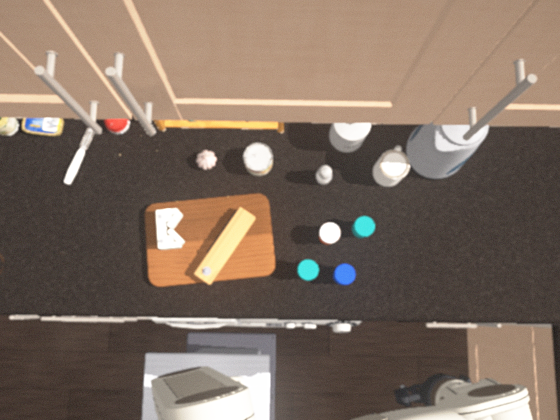

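The white-lidded jar is at top px (329,232) and scene px (313,207). Three blue or turquoise look-alikes surround it. The board, white V block (168,228) and plate (pin 207,272; free end 247,212) are clear. Next I work out the geometry.

```bash
python3 - <<'E'
from h import *
np.set_printoptions(precision=4,suppress=True)
bot.camera("top");bot.camera("scene")
C={n:cam(n) for n in("top","scene")}
def near(l,uv,k="uv"): return min(l,key=lambda s:np.hypot(*(np.array(s[k])-uv)))
jt=near(bot.silhouettes("top","jar"),(329,232)); js=near(bot.silhouettes("scene","jar"),(313,207))
for n,s in(("top",jt),("scene",js)):
    v,u=np.nonzero(s["mask"]); print(n,u.min(),u.max(),v.min(),v.max())
bt=near(bot.spot_point("top","jar"),(326,236)); bs=near(bot.spot_point("scene","jar"),(311,216))
print("jar base tri",tri([ray(C["top"],bt["uv"]),ray(C["scene"],bs["uv"])]))
print("lid at .07 top",atz(C["top"],jt["uv"],.065))
for t,z in(("board",.022),("clamp_plate",.052)):
    for n in C:
        s=bot.silhouettes(n,t)[0]; v,u=np.nonzero(s["mask"])
        P=np.array([atz(C[n],q,z)[:2] for q in zip(u,v)],np.float32)*1000
        print(t,n,cv2.minAreaRect(P), cv2.boxPoints(cv2.minAreaRect(P)))
for t in("board","clamp_plate","push_corner"):
    a=bot.spot_point("top",t)[0]["uv"];b=bot.spot_point("scene",t)[0]["uv"]; print(t,tri([ray(C["top"],a),ray(C["scene"],b)]))
print(bot.camera_info("wrist"))
E
```

```text
top 321 338 223 242
scene 305 322 194 220
jar base tri (array([ 0.4675, -0.311 ,  0.0036]), [np.float64(0.0008218735512539496), np.float64(0.0008218735512538321)])
lid at .07 top [ 0.4648 -0.3045  0.065 ]
board top ((445.42315673828125, 3.170562744140625), (227.6835479736328, 329.7972412109375), 6.507810115814209) [[ 313.6255  154.104 ]
 [ 351.0043 -173.5682]
 [ 577.2208 -147.7628]
 [ 539.842   179.9093]]
board scene ((440.0079040527344, 12.5889892578125), (224.80059814453125, 345.0116271972656), 6.324463844299316) [[ 309.2886  171.6631]
 [ 347.2947 -171.2488]
 [ 570.7272 -146.4851]
 [ 532.7211  196.4268]]
clamp_plate top ((428.03009033203125, -39.96961975097656), (56.534000396728516, 210.16976928710938), 57.86528015136719) [[ 324.0087   -8.0102]
 [ 501.9804 -119.802 ]
 [ 532.0515  -71.929 ]
 [ 354.0798   39.8628]]
clamp_plate scene ((421.3310546875, -25.45124053955078), (68.15885162353516, 228.6200714111328), 56.17926788330078) [[ 307.3957    9.8607]
 [ 497.3294 -117.3884]
 [ 535.2664  -60.7632]
 [ 345.3327   66.4859]]
board (array([0.4394, 0.005 , 0.0042]), [np.float64(0.0007517382599181629), np.float64(0.0007517382599182448)])Traceback (most recent call last):
  File "<stdin>", line 18, in <module>
IndexError: list index out of range
```

```bash
python3 -m inch '[35,18,0,0,0,0,100, 70,36,0,0,0,0,100, 105,54,0,0,0,-0.1,100, 140,72,0,0,0,-0.2,100, 175,90,0,0,0,-0.2,100, 210,108,0,0,0,-0.2,100, 245,126,0,0,0,-0.2,100, 280,142,0,0,0,-0.2,100]'; python3 - <<'E'
from h import *
o=bot.get_obs(); print(np.round(o["joint_pos"],3),o["eef_pos"],o["tool_rot"],o["clock"]); print(bot.camera_info("wrist"))
E
```

```text
clock: 2.27
eef_pos: [0.3949, -0.3436, 0.2535]
tool_rot: [1.0, 0.015, 0.0, 0.0]
ft_force: [-0.3, -1.2, -0.4]
grip_width: 0.0852
grasp_force: 0.0
[-0.716  0.287  0.067  1.351  0.     2.397] [ 0.39492737 -0.34356268  0.25350358] [9.99894410e-01 1.45309707e-02 1.13577198e-04 8.65997877e-05] 2.2667
{'intrinsics': array([[329.46065666,   0.        , 281.59263348],
       [  0.        , 329.46065666, 214.27289678],
       [  0.        ,   0.        ,   1.        ]]), 'hand_eye': array([[ 3.61856813e-04, -9.62814168e-01, -2.70164294e-01,
         6.78760068e-02],
       [ 9.99999836e-01,  4.68037017e-04, -3.28599740e-04,
         5.99684642e-04],
       [ 4.42827375e-04, -2.70164131e-01,  9.62814180e-01,
        -1.20256874e-01],
       [ 0.00000000e+00,  0.00000000e+00,  0.00000000e+00,
         1.00000000e+00]])}
```

```bash
cat > jar.py <<'E'
from h import *
np.set_printoptions(precision=4,suppress=True)
C=cam("wrist"); im=bot.camera("wrist"); 
import sys,pickle
p=np.array([.466,-.309]); L=bot.silhouettes("wrist","jar"); S=bot.spot_point("wrist","jar")
for s in L:
    v,u=np.nonzero(s["mask"]); e=cv2.fitEllipse(np.argwhere(cv2.morphologyEx(s["mask"].astype(np.uint8),cv2.MORPH_GRADIENT,np.ones((3,3))))[:,::-1].astype(np.float32))
    print("sil",s["uv"],round(s["confidence"],2),atz(C,s["uv"],.065)[:2],im[s["mask"]].mean(0))
for s in S: print("sp",s["uv"],round(s["confidence"],2),atz(C,s["uv"],0)[:2])
q=min(S,key=lambda s:np.linalg.norm(atz(C,s["uv"],0)[:2]-p)); pickle.dump(ray(C,q["uv"]),open(sys.argv[1],"wb"))
# lid by brightness
g=(im.min(2)>150).astype(np.uint8); n,_,st,ce=cv2.connectedComponentsWithStats(g)
for i in range(1,n):
    if st[i,4]>300: 
        print("white",st[i],ce[i],atz(C,ce[i],.07)[:2]); 
        if np.linalg.norm(atz(C,ce[i],.07)[:2]-p)<.03: pickle.dump(ray(C,ce[i]),open(sys.argv[1]+"l","wb"))
cv2.imwrite(f"pics/{sys.argv[1]}.png",im)
E
python3 jar.py w1
python3 -m inch '[20,10,0,0,0,-0.12,100, 40,20,0,0,0,-0.24,100, 70,30,0,0,0,-0.36,100, 71,34,0,0,0,-0.466,100, 71,34,0,0,0,-0.466,100, 71,34,0,0,0,-0.466,100]'
python3 jar.py w2
python3 - <<'E'
import pickle
from h import *
for k in("","l"): print(tri([pickle.load(open(f,"rb")) for f in("w1"+k,"w2"+k)]))
E
```

```text
sil [240.9, 121.5] 0.74 [ 0.462  -0.3054] [253.382  253.736  253.8869]
sil [339.3, 108.6] 0.67 [ 0.4757 -0.3933] [218.2519 224.7691 121.6717]
sil [192.2, 220.2] 0.67 [ 0.3676 -0.2574] [211.8478 218.6956 114.7261]
sil [279.4, 234.2] 0.55 [ 0.3557 -0.3431] [226.726  146.3418  91.6213]
sp [253.0, 127.8] 0.9 [ 0.4556 -0.3109]
sp [281.6, 219.4] 0.72 [ 0.3517 -0.3453]
sp [204.4, 205.1] 0.7 [ 0.3665 -0.2546]
sp [328.0, 108.0] 0.61 [ 0.4787 -0.3918]
white [   0   46   52  105 3478] [18.1461 97.2688] [ 0.4767 -0.1121]
white [ 214   93   60   62 2864] [243.3373 123.4885] [ 0.4604 -0.3081]
white [127 268  46  55 600] [147.47   294.9167] [ 0.2875 -0.2093]
white [391 268  46  55 594] [415.6599 294.862 ] [ 0.2957 -0.4849]
white [ 166  298   43   68 1324] [186.29   327.9471] [ 0.2495 -0.2473]
white [ 63 394  46  26 837] [ 86.46   408.8781] [ 0.1391 -0.1275]
clock: 2.92
eef_pos: [0.4634, -0.3115, 0.2531]
tool_rot: [0.976, -0.216, -0.001, 0.0]
ft_force: [-0.6, -0.8, -0.8]
grip_width: 0.0856
grasp_force: 0.0
sil [352.1, 272.0] 0.78 [ 0.3602 -0.3439] [201.1971 124.6615  76.6457]
sil [269.9, 294.6] 0.64
[... 481 characters left out ...]
 77   88 4669] [30.628  89.2078] [ 0.6407 -0.1555]
white [ 252  169   55   59 2436] [279.2122 199.4204] [ 0.4616 -0.309 ]
white [  51  232   57   41 1726] [ 79.4971 250.8384] [ 0.4975 -0.1081]
white [126 267  47  56 713] [147.7349 294.6143] [ 0.4276 -0.1441]
white [391 267  47  55 649] [414.4807 292.9414] [ 0.314  -0.3932]
white [  55  295   54   40 1160] [ 79.075 315.725] [ 0.4367 -0.0659]
white [269 352  35  17 329] [289.3617 361.4894] [ 0.292  -0.2421]
(array([ 0.45515076, -0.30698685, -0.02708064]), [np.float64(0.001627690002378892), np.float64(0.0016276900023788035)])
(array([ 0.4603779 , -0.30795083,  0.06419786]), [np.float64(0.0004621035120545985), np.float64(0.0004621035120545122)])
```

View pics/w2.png

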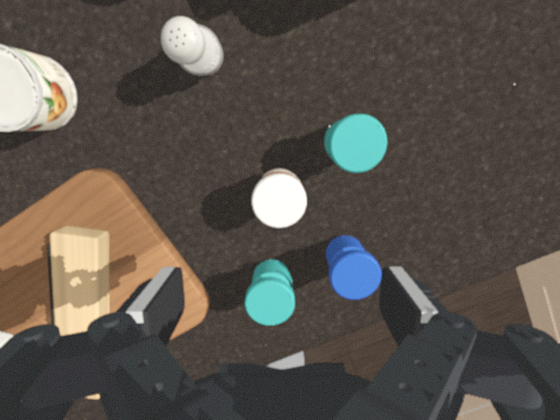

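The white lid is at px (279,199), free on both sides of the finger line. Its triangulated height of 64 mm fits. Now I descend and grip the lid.

```bash
python3 -m inch '[-2,3,-35,0,0,0,100, -2,3,-70,0,0,0,100, -2,3,-105,0,0,0,100, -2,3,-130,0,0,0,100, -2,3,-150,0,0,0,100, -2,3,-170,0,0,0,100, -2,3,-182,0,0,0,100, -2,3,-190,0,0,0,100]'
python3 -m inch '[0,0,0,0,0,0,100, 0,0,0,0,0,0,100,0,0,0,0,0,0,20, 0,0,0,0,0,0,20, 0,0,0,0,0,0,20, 0,0,0,0,0,0,20, 0,0,0,0,0,0,20, 0,0,0,0,0,0,20]'
python3 -m inch '[0,0,0,0,0,0,20, 0,0,0,0,0,0,20]'; python3 jar.py w3 | tail -3
```

```text
clock: 3.73
eef_pos: [0.4606, -0.308, 0.0617]
tool_rot: [0.976, -0.217, -0.001, -0.0]
ft_force: [-0.1, 0.8, -0.5]
grip_width: 0.0856
grasp_force: 0.0
clock: 4.4
eef_pos: [0.4632, -0.3084, 0.0649]
tool_rot: [0.976, -0.217, 0.001, 0.001]
ft_force: [-0.6, -0.8, 6.2]
grip_width: 0.0485
grasp_force: 61.6
clock: 4.57
eef_pos: [0.4632, -0.3084, 0.0649]
tool_rot: [0.976, -0.217, 0.001, 0.001]
ft_force: [-0.5, 0.8, 4.8]
grip_width: 0.0486
grasp_force: 61.6
white [  220   238   124   124 12405] [281.6893 299.9318] [ 0.4638 -0.3096]
white [341 257  29  48 543] [355.4825 278.7753] [ 0.46   -0.3392]
white [194 258  28  48 551] [206.8875 281.1633] [ 0.4833 -0.2869]
```

```bash
python3 -m inch '[0,0,20,0,0,0,20, 0,0,50,0,0,0,20, 0,0,90,0,0,0,20, 0,0,120,0,0,0.1,20, 0,30,130,0,0,0.2,20, 0,60,130,0,0,0.3,20, 0,90,130,0,0,0.4,20, 0,125,130,0,0,0.5,20]'
python3 -m inch '[0,35,0,0,0,0.1,20, 0,70,0,0,0,0.2,20, -5,105,0,0,0,0.3,20, -10,140,0,0,0,0.4,20, -15,170,0,0,0,0.4,20, -20,185,0,0,0,0.4,20, -20,185,0,0,0,0.4,20, -20,185,0,0,0,0.4,20]'
cat > bd.py <<'E'
from h import *; import sys
np.set_printoptions(precision=4,suppress=True)
C=cam("wrist"); im=bot.camera("wrist"); cv2.imwrite(f"pics/{sys.argv[1]}.png",im)
for t,z in (("board",0),("clamp_plate",.024),("push_corner",.038)):
    for s in bot.spot_point("wrist",t): print(t,s["uv"],round(s["confidence"],2),atz(C,s["uv"],z))
for s in bot.silhouettes("wrist","clamp_plate")[:1]:
    v,u=np.nonzero(s["mask"]); P=np.array([atz(C,q,.052)[:2] for q in zip(u,v)],np.float32)*1000; print(cv2.minAreaRect(P),cv2.boxPoints(cv2.minAreaRect(P)))
E
python3 bd.py b1
```

```text
clock: 5.38
eef_pos: [0.4624, -0.1825, 0.1939]
tool_rot: [0.999, 0.033, 0.001, 0.0]
ft_force: [0.7, 0.4, -1.5]
grip_width: 0.0485
grasp_force: 62.6
clock: 6.05
eef_pos: [0.4422, 0.0027, 0.1935]
tool_rot: [0.973, 0.231, 0.0, 0.0]
ft_force: [0.2, 0.4, -1.3]
grip_width: 0.0484
grasp_force: 62.6
board [280.5, 193.7] 0.55 [0.4423 0.0036 0.    ]
push_corner [413.3, 215.6] 0.67 [ 0.4841 -0.1049  0.038 ]
((441.83203125, -43.047950744628906), (58.71307373046875, 176.49581909179688), 57.109798431396484) [[ 351.7876  -19.7777]
 [ 499.9934 -115.6203]
 [ 531.8765  -66.3182]
 [ 383.6706   29.5244]]
```

View pics/b1.png

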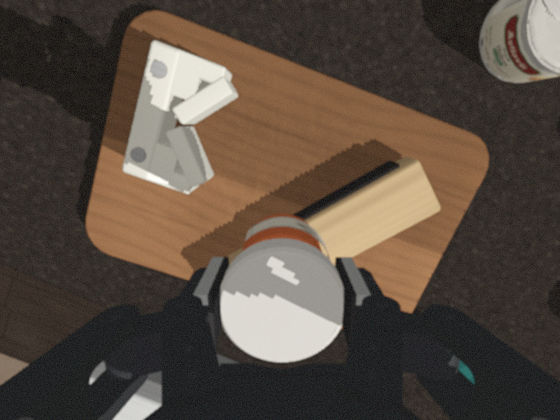

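The V block is at px (125-235, 40-192), vertex near (173,125). The jar is held upright, and the plate's padded face looks toward the V. I overlay the nominal geometry to refine it.

```bash
python3 - <<'E'
from h import *
np.set_printoptions(precision=4,suppress=True)
C=cam("wrist"); im=cv2.imread("pics/b1.png")
# board frame from wrist mask
bot.camera("wrist"); s=bot.silhouettes("wrist","board")
if s:
    v,u=np.nonzero(s[0]["mask"]); P=np.array([atz(C,q,.022)[:2] for q in zip(u,v)],np.float32)*1000; print(cv2.minAreaRect(P),cv2.boxPoints(cv2.minAreaRect(P)))
c=np.array([.445,.002]); a=.113; Rm=np.array([[np.cos(a),-np.sin(a)],[np.sin(a),np.cos(a)]])
for q in [(173,125),(155,42),(125,170),(230,72),(190,192),(236,88),(210,180)]:
    print(q,[Rm.T@(atz(C,q,z)[:2]-c)*1000 for z in(.058,.022)])
b=lambda x,y,z: tuple(int(round(4*k)) for k in proj(C,np.append(c+Rm@np.array([x,y])/1000,z)))
big=cv2.resize(im,None,fx=4,fy=4)
def pl(pts,z,col): cv2.polylines(big,[np.array([b(*p,z) for p in pts])],True,col,2)
pl([(-110,-165),(110,-165),(110,165),(-110,165)],.022,(0,255,0))
th=np.linspace(0,6.28,40)
for z,col in((.022,(255,0,0)),(.058,(0,0,255))):
    pl([(35+24*np.cos(t),65+24*np.sin(t)) for t in th],z,col)
    vy=65+24/np.sin(np.radians(50)); pl([(35,vy),(35+35,vy-35/np.tan(np.radians(50))),(35,vy),(0,vy-35/np.tan(np.radians(50)))],z,col)
cv2.imwrite("pics/b1o.png",big[0:960,240:1240][::1,::1][:780,:] if 0 else cv2.resize(big[0:1000,280:1240],(768,800))[:600])
E
```

```text
((444.6820068359375, 3.6336669921875), (218.46839904785156, 327.6199035644531), 6.964057922363281) [[ 316.3923  152.9908]
 [ 356.1151 -172.2121]
 [ 572.9717 -145.7235]
 [ 533.2489  179.4794]]
(173, 125) [array([31.4127, 97.8692]), array([ 27.2065, 108.5163])]
(155, 42) [array([ 81.7057, 124.2543]), array([ 84.5845, 138.6184])]
(125, 170) [array([-14.0195, 124.2006]), array([-24.6259, 138.5571])]
(230, 72) [array([81.0578, 68.8473]), array([83.8454, 75.4059])]
(190, 192) [array([-13.6081,  72.0653]), array([-24.1566,  79.0773])]
(236, 88) [array([72.2583, 61.4941]), array([73.8063, 67.0168])]
(210, 180) [array([ 0.9778, 59.9442]), array([-7.5159, 65.2486])]
```

View pics/b1o.png

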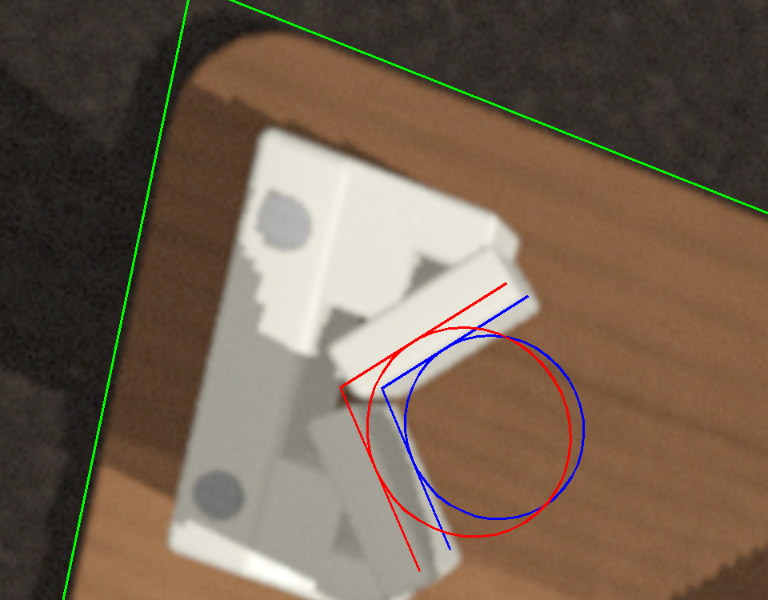

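V found within a few mm of nominal, perhaps 3 mm nearer in y. I turn the fingers along the board's x, then descend to just above the board.

```bash
python3 -m inch '[4,6,0,0,0,0.12,20, 8,12,0,0,0,0.24,20, 12,18,0,0,0,0.36,20, 16,24,0,0,0,0.48,20, 20,30,0,0,0,0.6,20, 24,36,0,0,0,0.72,20, 28,42,0,0,0,0.84,20, 32,50,0,0,0,0.96,20]'
python3 -m inch '[0,0,0,0,0,0.12,20, 0,0,-15,0,0,0.24,20, 0,0,-40,0,0,0.26,20, 0,0,-65,0,0,0.26,20, 0,0,-85,0,0,0.26,20, 0,0,-95,0,0,0.26,20, 0,0,-98,0,0,0.26,20, 0,0,-98,0,0,0.26,20]'
python3 - <<'E'
from h import *
o=bot.get_obs(); p=np.array(o["eef_pos"]); c=np.array([.445,.0025]); a=.117; Rm=np.array([[np.cos(a),-np.sin(a)],[np.sin(a),np.cos(a)]])
print("board xy mm",Rm.T@(p[:2]-c)*1000, R.from_quat(o["tool_rot"]).as_matrix()[:,1:], np.round(o["joint_pos"],2))
cv2.imwrite("pics/p1.png",bot.camera("wrist"))
E
```

```text
clock: 7.07
eef_pos: [0.4747, 0.0516, 0.1932]
tool_rot: [0.756, 0.655, -0.0, -0.0]
ft_force: [-0.7, 0.3, -1.6]
grip_width: 0.0488
grasp_force: 62.6
clock: 7.73
eef_pos: [0.4738, 0.0515, 0.0944]
tool_rot: [0.667, 0.745, -0.001, -0.001]
ft_force: [-0.4, -0.6, -0.9]
grip_width: 0.0483
grasp_force: 62.6
board xy mm [34.334219   45.30651194] [[ 9.93829012e-01 -2.35598218e-03]
 [ 1.10897534e-01 -2.86407004e-04]
 [-2.37321196e-03 -9.99997184e-01]] [ 0.11  0.33 -0.32  0.93 -0.    1.57]
```

View pics/p1.png

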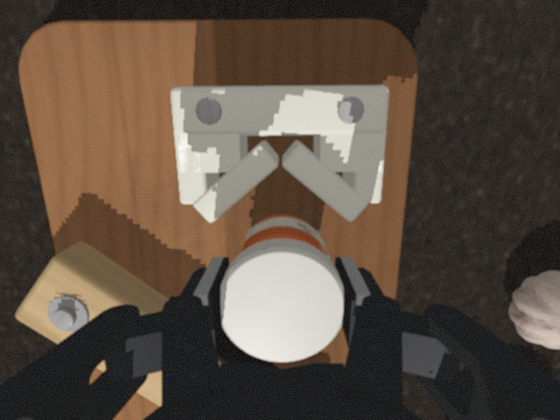

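The jar at px (283,300) is lined up with the V's mouth at (281,180), clear of the arms. I lower it to contact.

```bash
python3 -m inch '[0,0,-3,0,0,0,20, 0,0,-5,0,0,0,20, 0,0,-6,0,0,0,20, 0,0,-6,0,0,0,20]'; python3 -m inch '[0,0,-0.7,0,0,0,20, 0,0,-1.4,0,0,0,20, 0,0,-1.4,0,0,0,20]'; python3 -m inch '[0,0,-0.7,0,0,0,20, 0,0,-1.2,0,0,0,20, 0,0,-1.2,0,0,0,20]'
```

```text
clock: 8.12
eef_pos: [0.4746, 0.052, 0.0896]
tool_rot: [0.666, 0.746, 0.0, 0.0]
ft_force: [-0.2, -0.2, -0.7]
grip_width: 0.0484
grasp_force: 62.6
clock: 8.37
eef_pos: [0.4744, 0.0521, 0.0879]
tool_rot: [0.666, 0.746, 0.0, 0.0]
ft_force: [0.9, -0.7, -1.3]
grip_width: 0.0486
grasp_force: 62.6
clock: 8.62
eef_pos: [0.4745, 0.052, 0.0867]
tool_rot: [0.666, 0.746, 0.0, 0.0]
ft_force: [0.4, -0.6, -1.0]
grip_width: 0.0486
grasp_force: 62.6
```

```bash
python3 -m inch '[0,0,-0.5,0,0,0,20, 0,0,-1,0,0,0,20, 0,0,-1,0,0,0,20]'; python3 -m inch '[0,0,-0.5,0,0,0,20, 0,0,-1,0,0,0,20, 0,0,-1,0,0,0,20]'
```

```text
clock: 8.87
eef_pos: [0.4745, 0.0518, 0.0866]
tool_rot: [0.666, 0.746, 0.0, 0.0]
ft_force: [-1.0, -1.0, 6.3]
grip_width: 0.0487
grasp_force: 63.3
clock: 9.12
eef_pos: [0.4746, 0.0518, 0.0866]
tool_rot: [0.666, 0.746, 0.0, 0.001]
ft_force: [-5.5, -0.5, 13.2]
grip_width: 0.0484
grasp_force: 63.9
```

Contact. I back off 1.5 mm, release and rise.

```bash
python3 -m inch '[0,0,1,0,0,0,20, 0,0,1.5,0,0,0,20, 0,0,1.5,0,0,0,70, 0,0,1.5,0,0,0,85, 0,0,1.5,0,0,0,95, 0,0,1.5,0,0,0,95, 0,0,1.5,0,0,0,95, 0,0,1.5,0,0,0,95]'
python3 -m inch '[0,0,10,0,0,0,95, 0,0,30,0,0,0,95, 0,-10,65,0,0,0,95, 0,-25,100,0,0,0,95, 0,-45,115,0,0,0,95, 0,-60,115,0,0,0,95, 0,-60,115,0,0,0,95, 0,-60,115,0,0,0,95]'
python3 bd.py b2; python3 - <<'E'
from h import *
C=cam("wrist"); bot.camera("wrist")
for s in bot.spot_point("wrist","jar"): print(s["uv"],s["confidence"],atz(C,s["uv"],.022))
for s in bot.silhouettes("wrist","jar"): print(s["uv"],s["confidence"],atz(C,s["uv"],.09))
E
```

```text
clock: 9.78
eef_pos: [0.4744, 0.052, 0.0861]
tool_rot: [0.666, 0.746, -0.0, -0.0]
ft_force: [-0.3, -0.4, 0.1]
grip_width: 0.0812
grasp_force: 0.0
clock: 10.45
eef_pos: [0.4743, -0.0083, 0.2012]
tool_rot: [0.667, 0.745, 0.0, -0.0]
ft_force: [-0.2, 0.2, -0.0]
grip_width: 0.0812
grasp_force: 0.0
board [254.0, 181.2] 0.8 [0.4455 0.0002 0.    ]
clamp_plate [156.5, 173.5] 0.83 [0.3586 0.0019 0.024 ]
push_corner [279.9, 298.6] 0.72 [ 0.4827 -0.1039  0.038 ]
((428.6444091796875, -34.696067810058594), (59.81613540649414, 207.02146911621094), 56.88484573364258) [[ 325.607    -3.1959]
 [ 499.0029 -116.2966]
 [ 531.6818  -66.1962]
 [ 358.2859   46.9045]]
[290.3, 136.6] 0.69 [0.4744819  0.04864056 0.022     ]
[471.0, 189.1] 0.42 [0.64564146 0.02070798 0.022     ]
[293.4, 141.0] 0.95 [0.47491145 0.04864017 0.09      ]
```

View pics/b2.png

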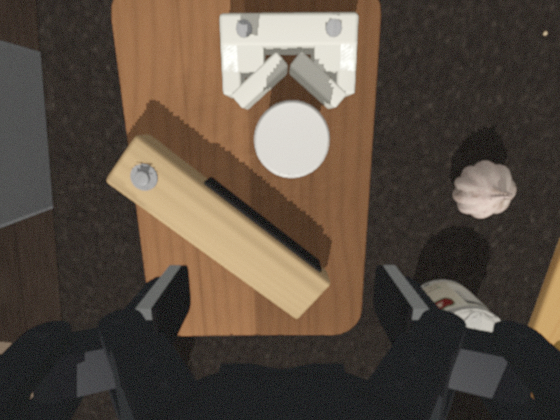

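The jar stands upright at (292,139) in front of the V. The plate hasn't moved: pin (144,177), free end (313,300). Next I shut the fingers and go to the outer face near the free corner.

```bash
python3 -m inch '[0,-30,0,0,0,-0.11,0, -1,-60,0,0,0,-0.22,0, -2,-90,0,0,0,-0.34,0, -4,-115,0,0,0,-0.45,0, -5,-123,0,0,0,-0.56,0, -5,-123,-10,0,0,-0.67,0, -5,-123,-20,0,0,-0.67,0, -5,-123,-50,0,0,-0.67,0]'
python3 -m inch '[0,0,-30,0,0,0,0, 0,0,-60,0,0,0,0, 0,0,-80,0,0,0,0, 0,0,-92,0,0,0,0, 0,0,-98,0,0,0,0, 0,0,-98,0,0,0,0, 0,0,-98,0,0,0,0]'
cat > st.py <<'E'
from h import *
o=bot.get_obs(); p=np.array(o["eef_pos"]); pin=np.array([.359,.0025])
import sys; a=float(sys.argv[1]); u=np.array([np.cos(a),np.sin(a)]); w=np.array([-u[1],u[0]])
m=R.from_quat(o["tool_rot"]).as_matrix()
print("along",(p[:2]-pin)@u*1e3,"beside",(p[:2]-pin)@w*1e3,"z",p[2],"yaw",np.arctan2(m[1,0],m[0,0]),"f along",np.array(o["ft_force"])[:2]@u,"f push",np.array(o["ft_force"])[:2]@w,np.round(o["joint_pos"],2),o["clock"],"d mm per push mm",w)
E
python3 st.py -.56
```

```text
clock: 11.52
eef_pos: [0.4722, -0.1317, 0.1536]
tool_rot: [0.874, 0.486, 0.003, 0.003]
ft_force: [0.8, -0.6, -0.2]
grip_width: -0.0002
grasp_force: 0.0
clock: 12.1
eef_pos: [0.4695, -0.1306, 0.0532]
tool_rot: [0.874, 0.486, -0.0, -0.0]
ft_force: [-1.0, -0.1, 0.3]
grip_width: 0.0004
grasp_force: 0.0
along 164.379835870482 beside -54.08502775735783 z 0.05322032851487441 yaw 1.014616959198744 f along -0.7704807100456582 f push -0.6436145968734834 [-0.27  0.4  -0.34  0.83  0.    1.86] 12.1 d mm per push mm [0.5311862  0.84725511]
```

```bash
python3 -m inch '[2.7,4.2,0,0,0,0,0, 5.3,8.5,0,0,0,0,0, 6.4,10.2,0,0,0,0,0, 6.4,10.2,0,0,0,0,0]'
python3 -m inch '[0.5,0.9,0,0,0,0,0, 1.1,1.7,0,0,0,0,0, 1.6,2.5,0,0,0,0,0, 1.6,2.5,0,0,0,0,0]'; python3 st.py -.56
python3 -m inch '[0.5,0.9,0,0,0,0,0, 1.1,1.7,0,0,0,0,0, 1.6,2.5,0,0,0,0,0, 1.6,2.5,0,0,0,0,0]'; python3 st.py -.56
```

```text
clock: 12.43
eef_pos: [0.4769, -0.1203, 0.054]
tool_rot: [0.874, 0.486, 0.001, 0.001]
ft_force: [0.1, -0.6, 0.1]
grip_width: 0.0004
grasp_force: 0.0
clock: 12.77
eef_pos: [0.4775, -0.1182, 0.0533]
tool_rot: [0.874, 0.485, 0.0, 0.0]
ft_force: [-0.5, 0.1, 0.2]
grip_width: -0.0
grasp_force: 0.0
along 164.48987114823677 beside -39.33495287225977 z 0.053252198218536065 yaw 1.0128545475799682 f along -0.49305051871935074 f push -0.14985770211705343 [-0.24  0.41 -0.33  0.83  0.    1.89] 12.7667 d mm per push mm [0.5311862  0.84725511]
clock: 13.1
eef_pos: [0.4788, -0.1161, 0.0532]
tool_rot: [0.875, 0.485, -0.0, 0.0]
ft_force: [-1.3, -1.9, 0.5]
grip_width: -0.0001
grasp_force: 0.9
along 164.5067270529975 beside -36.84884172132042 z 0.05316031675268473 yaw 1.0125167741275847 f along -0.07294829344415127 f push -2.2408388638023236 [-0.24  0.41 -0.32  0.84 -0.    1.89] 13.1 d mm per push mm [0.5311862  0.84725511]
```

```bash
cat > arc.py <<'E'
from h import *; import sys
th0,th1,n,b=map(float,sys.argv[1:5]); P=lambda t:np.array([165*np.cos(t)+b*np.sin(t),165*np.sin(t)-b*np.cos(t)])
for k in range(1,int(n)+1):
    t=th0+(th1-th0)*k/n; print(np.round(P(t)-P(th0),1),round(t-th0,3))
E
python3 arc.py -.56 -.1 8 36.8
```

```text
[6.6 7.1] 0.057
[12.8 14.6] 0.115
[18.6 22.4] 0.173
[23.9 30.5] 0.23
[28.8 39. ] 0.288
[33.1 47.7] 0.345
[36.9 56.6] 0.403
[40.3 65.7] 0.46
```

```bash
python3 -m inch '[6.6,7.1,0,0,0,0.057,0, 12.8,14.6,0,0,0,0.115,0, 18.6,22.4,0,0,0,0.173,0, 23.9,30.5,0,0,0,0.23,0, 28.8,39,0,0,0,0.288,0, 33.1,47.7,0,0,0,0.345,0, 36.9,56.6,0,0,0,0.403,0, 40.3,65.7,0,0,0,0.46,0]'
python3 -m inch '[0,0,0,0,0,0,0, 0,0,0,0,0,0,0]'; python3 st.py -.1; python3 bd.py b3;  python3 arc.py -.1 0 8 36.8; python3 - <<'E'
from h import *
for n in("wrist","scene","top"):
  C=cam(n); bot.camera(n)
  for s in bot.spot_point(n,"jar"): 
    p=atz(C,s["uv"],.022)
    if p[1]>-.05: print(n,s["uv"],round(s["confidence"],2),p)
E
```

```text
clock: 13.77
eef_pos: [0.5195, -0.0504, 0.0531]
tool_rot: [0.74, 0.672, -0.001, 0.001]
ft_force: [0.2, -2.4, -0.1]
grip_width: 0.0002
grasp_force: 1.3
clock: 13.93
eef_pos: [0.5193, -0.0497, 0.0531]
tool_rot: [0.741, 0.671, 0.0, -0.0]
ft_force: [0.0, -0.3, 0.3]
grip_width: 0.0001
grasp_force: 0.0
along 164.73299209330457 beside -35.90736649991463 z 0.05309914406330505 yaw 1.4723216133679198 f along 0.0599955320628162 f push -0.3369817154990198 [-0.1   0.46 -0.25  0.87  0.    1.57] 13.9333 d mm per push mm [0.09983342 0.99500417]
board [129.6, 168.6] 0.73 [0.4435 0.0023 0.    ]
push_corner [280.6, 254.4] 0.57 [ 0.5194 -0.0381  0.038 ]
((476.5682067871094, -5.579383850097656), (53.303199768066406, 132.15550231933594), 84.14864349365234) [[408.1177 -25.3556]
 [539.5846 -38.8286]
 [545.0187  14.1969]
 [413.5518  27.6698]]
[0.7 2. ] 0.012
[1.3 4. ] 0.025
[1.9 6.1] 0.038
[2.5 8.1] 0.05
[ 3.  10.1] 0.062
[ 3.5 12.2] 0.075
[ 4.  14.2] 0.088
[ 4.5 16.3] 0.1
wrist [154.0, 58.7] 0.77 [0.47426389 0.04806799 0.022     ]
scene [239.5, 280.9] 0.8 [0.48059222 0.05024899 0.022     ]
```

View pics/b3.png

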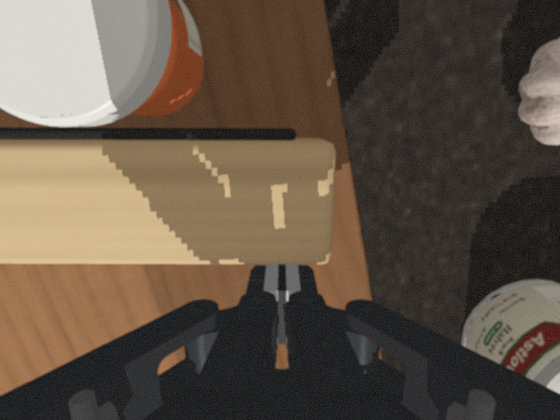

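Plate face lies flush on the fingers (280,264) and the jar stands just ahead of the pad at (85,60). I continue along the arc, slower.

```bash
python3 -m inch '[0.7,2,0,0,0,0.012,0, 1.3,4,0,0,0,0.025,0, 1.9,6.1,0,0,0,0.038,0, 2.5,8.1,0,0,0,0.05,0, 3,10.1,0,0,0,0.062,0, 3.5,12.2,0,0,0,0.075,0, 4,14.2,0,0,0,0.088,0, 4.5,16.3,0,0,0,0.1,0]'; python3 st.py 0; python3 arc.py 0 .06 10 36.8
```

```text
clock: 15.15
eef_pos: [0.5239, -0.0336, 0.0532]
tool_rot: [0.706, 0.708, -0.0, 0.0]
ft_force: [-0.4, -2.8, -0.1]
grip_width: -0.0003
grasp_force: 1.5
along 164.93948314560126 beside -36.14185445495829 z 0.05322723425159708 yaw 1.573976093604328 f along -0.39925658463278463 f push -2.84849969969675 [-0.06  0.46 -0.24  0.87 -0.    1.5 ] 15.15 d mm per push mm [-0.  1.]
[0.2 1. ] 0.006
[0.4 2. ] 0.012
[0.6 3. ] 0.018
[0.8 4. ] 0.024
[1. 5.] 0.03
[1.2 6. ] 0.036
[1.4 7. ] 0.042
[1.6 8. ] 0.048
[1.7 9. ] 0.054
[ 1.9 10. ] 0.06
```

```bash
cat > ok.py <<'E'
from h import *; import sys
o=bot.get_obs(); f=np.array(o["ft_force"]); p=np.array(o["eef_pos"]); fp=-f[1]*np.cos(.08)+f[0]*np.sin(.08)
print(round(o["clock"],2),"push",round(fp,2),"y",round(p[1]*1e3,2),"x",round(p[0]*1e3,2)); sys.exit(fp>float(sys.argv[1]))
E
python3 -m inch '[0.2,1,0,0,0,0.006,0, 0.4,2,0,0,0,0.012,0, 0.6,3,0,0,0,0.018,0, 0.8,4,0,0,0,0.024,0, 0.8,4,0,0,0,0.024,0]' >/dev/null; python3 ok.py 4.5 &&
python3 -m inch '[0.1,0.5,0,0,0,0.003,0, 0.1,0.5,0,0,0,0.003,0]' >/dev/null && python3 ok.py 4.5 &&
python3 -m inch '[0.1,0.5,0,0,0,0.003,0, 0.1,0.5,0,0,0,0.003,0]' >/dev/null && python3 ok.py 4.5 &&
python3 -m inch '[0.1,0.5,0,0,0,0.003,0, 0.1,0.5,0,0,0,0.003,0]' >/dev/null && python3 ok.py 4.5 &&
python3 -m inch '[0.1,0.5,0,0,0,0.003,0, 0.1,0.5,0,0,0,0.003,0]' >/dev/null && python3 ok.py 4.5 &&
python3 -m inch '[0.1,0.5,0,0,0,0.003,0, 0.1,0.5,0,0,0,0.003,0]' >/dev/null && python3 ok.py 4.5 &&
python3 -m inch '[0.1,0.5,0,0,0,0.003,0, 0.1,0.5,0,0,0,0.003,0]' >/dev/null && python3 ok.py 4.5 &&
python3 -m inch '[0.1,0.5,0,0,0,0.003,0, 0.1,0.5,0,0,0,0.003,0]' >/dev/null && python3 ok.py 4.5 &&
python3 -m inch '[0.1,0.5,0,0,0,0.003,0, 0.1,0.5,0,0,0,0.003,0]' >/dev/null && python3 ok.py 4.5
```

```text
15.57 push 2.5 y -29.52 x 524.77False
```

```bash
sed -i 's/sys.exit(fp>float(sys.argv\[1\]))/sys.exit(int(fp>float(sys.argv[1])))/' ok.py
python3 -m inch '[0.1,0.5,0,0,0,0.003,0, 0.1,0.5,0,0,0,0.003,0]' >/dev/null && python3 ok.py 4.5 &&
python3 -m inch '[0.1,0.5,0,0,0,0.003,0, 0.1,0.5,0,0,0,0.003,0]' >/dev/null && python3 ok.py 4.5 &&
python3 -m inch '[0.1,0.5,0,0,0,0.003,0, 0.1,0.5,0,0,0,0.003,0]' >/dev/null && python3 ok.py 4.5 &&
python3 -m inch '[0.1,0.5,0,0,0,0.003,0, 0.1,0.5,0,0,0,0.003,0]' >/dev/null && python3 ok.py 4.5 &&
python3 -m inch '[0.1,0.5,0,0,0,0.003,0, 0.1,0.5,0,0,0,0.003,0]' >/dev/null && python3 ok.py 4.5 &&
python3 -m inch '[0.1,0.5,0,0,0,0.003,0, 0.1,0.5,0,0,0,0.003,0]' >/dev/null && python3 ok.py 4.5 &&
python3 -m inch '[0.1,0.5,0,0,0,0.003,0, 0.1,0.5,0,0,0,0.003,0]' >/dev/null && python3 ok.py 4.5 &&
python3 -m inch '[0.1,0.5,0,0,0,0.003,0, 0.1,0.5,0,0,0,0.003,0]' >/dev/null && python3 ok.py 4.5
```

```text
15.73 push 2.43 y -29.23 x 524.84
15.9 push 2.76 y -28.77 x 524.93
16.07 push 2.44 y -28.24 x 525.0
16.23 push 3.44 y -27.73 x 525.11
16.4 push 2.72 y -27.21 x 525.21
16.57 push 3.37 y -26.67 x 525.31
16.73 push 2.85 y -26.19 x 525.38
16.9 push 3.07 y -25.69 x 525.48
```

```bash

python3 -m inch '[0.1,0.5,0,0,0,0.003,0, 0.1,0.5,0,0,0,0.003,0]' >/dev/null && python3 ok.py 4.5 &&
python3 -m inch '[0.1,0.5,0,0,0,0.003,0, 0.1,0.5,0,0,0,0.003,0]' >/dev/null && python3 ok.py 4.5 &&
python3 -m inch '[0.1,0.5,0,0,0,0.003,0, 0.1,0.5,0,0,0,0.003,0]' >/dev/null && python3 ok.py 4.5 &&
python3 -m inch '[0.1,0.5,0,0,0,0.003,0, 0.1,0.5,0,0,0,0.003,0]' >/dev/null && python3 ok.py 4.5 &&
python3 -m inch '[0.1,0.5,0,0,0,0.003,0, 0.1,0.5,0,0,0,0.003,0]' >/dev/null && python3 ok.py 4.5 &&
python3 -m inch '[0,0.5,0,0,0,0.003,0, 0,0.5,0,0,0,0.003,0]' >/dev/null && python3 ok.py 4.5 &&
python3 -m inch '[0.1,0.5,0,0,0,0.003,0, 0.1,0.5,0,0,0,0.003,0]' >/dev/null && python3 ok.py 4.5 &&
python3 -m inch '[0,0.5,0,0,0,0.003,0, 0,0.5,0,0,0,0.003,0]' >/dev/null && python3 ok.py 4.5 &&
python3 -m inch '[0,0.5,0,0,0,0.003,0, 0,0.5,0,0,0,0.003,0]' >/dev/null && python3 ok.py 4.5 &&
python3 -m inch '[0,0.5,0,0,0,0.003,0, 0,0.5,0,0,0,0.003,0]' >/dev/null && python3 ok.py 4.5
```

```text
17.07 push 2.63 y -25.21 x 525.57
17.23 push 3.25 y -24.68 x 525.66
17.4 push 3.28 y -24.18 x 525.71
17.57 push 3.46 y -23.7 x 525.81
17.73 push 2.51 y -23.17 x 525.92
17.9 push 3.22 y -22.69 x 526.0
18.07 push 2.12 y -22.19 x 526.1
18.23 push 3.26 y -21.7 x 526.16
18.4 push 3.16 y -21.2 x 526.19
18.57 push 2.56 y -20.7 x 526.23
```

```bash

python3 -m inch '[0.1,0.5,0,0,0,0.003,0, 0.1,0.5,0,0,0,0.003,0]' >/dev/null && python3 ok.py 4.5 &&
python3 -m inch '[0,0.5,0,0,0,0.003,0, 0,0.5,0,0,0,0.003,0]' >/dev/null && python3 ok.py 4.5 &&
python3 -m inch '[0,0.5,0,0,0,0.003,0, 0,0.5,0,0,0,0.003,0]' >/dev/null && python3 ok.py 4.5 &&
python3 -m inch '[0.1,0.5,0,0,0,0.003,0, 0.1,0.5,0,0,0,0.003,0]' >/dev/null && python3 ok.py 4.5 &&
python3 -m inch '[0,0.5,0,0,0,0.003,0, 0,0.5,0,0,0,0.003,0]' >/dev/null && python3 ok.py 4.5 &&
python3 -m inch '[0,0.5,0,0,0,0.003,0, 0,0.5,0,0,0,0.003,0]' >/dev/null && python3 ok.py 4.5 &&
python3 -m inch '[0.1,0.5,0,0,0,0.003,0, 0.1,0.5,0,0,0,0.003,0]' >/dev/null && python3 ok.py 4.5 &&
python3 -m inch '[0,0.5,0,0,0,0.003,0, 0,0.5,0,0,0,0.003,0]' >/dev/null && python3 ok.py 4.5 &&
python3 -m inch '[0,0.5,0,0,0,0.003,0, 0,0.5,0,0,0,0.003,0]' >/dev/null && python3 ok.py 4.5 &&
python3 -m inch '[0,0.5,0,0,0,0.003,0, 0,0.5,0,0,0,0.003,0]' >/dev/null && python3 ok.py 4.5
python3 - <<'E'
from h import *
for n in("scene","top"):
  C=cam(n); im=bot.camera(n); cv2.imwrite(f"pics/{n}1.png",im)
  for s in bot.spot_point(n,"jar"): 
    p=atz(C,s["uv"],.022)
    if p[1]>-.05: print(n,s["uv"],round(s["confidence"],2),p)
im=cv2.imread("pics/scene1.png"); cv2.imwrite("pics/s1c.png",cv2.resize(im[220:350,180:340],(720,585),interpolation=cv2.INTER_CUBIC))
E
```

```text
18.73 push 3.81 y -20.21 x 526.3
18.9 push 2.69 y -19.69 x 526.32
19.07 push 2.8 y -19.2 x 526.29
19.23 push 3.1 y -18.7 x 526.33
19.4 push 3.32 y -18.19 x 526.39
19.57 push 2.66 y -17.72 x 526.38
19.73 push 3.41 y -17.27 x 526.41
19.9 push 4.52 y -17.14 x 526.47
scene [236.9, 288.4] 0.93 [0.47178658 0.07526322 0.022     ]
```

View pics/s1c.png

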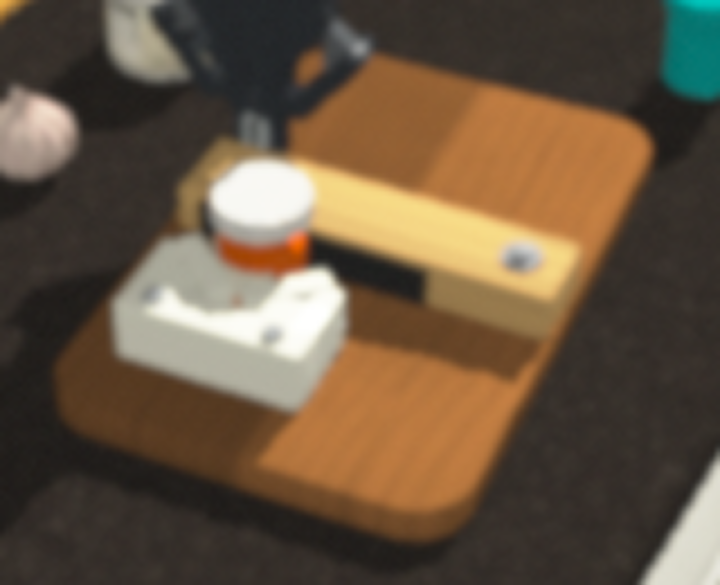

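The jar is upright in the V mouth with plate pad against it, and the tool has started to stall (contact). I press in 0.3 mm steps.

```bash

python3 -m inch '[0,0.3,0,0,0,0,0, 0,0.3,0,0,0,0,0]' >/dev/null && python3 ok.py 9 &&
python3 -m inch '[0,0.3,0,0,0,0,0, 0,0.3,0,0,0,0,0]' >/dev/null && python3 ok.py 9 &&
python3 -m inch '[0,0.3,0,0,0,0,0, 0,0.3,0,0,0,0,0]' >/dev/null && python3 ok.py 9 &&
python3 -m inch '[0,0.3,0,0,0,0,0, 0,0.3,0,0,0,0,0]' >/dev/null && python3 ok.py 9 &&
python3 -m inch '[0,0.2,0,0,0,0,0, 0,0.2,0,0,0,0,0]' >/dev/null && python3 ok.py 9 &&
python3 -m inch '[0,0.2,0,0,0,0,0, 0,0.2,0,0,0,0,0]' >/dev/null && python3 ok.py 9
python3 -m inch '[0,0,0,0,0,0,0]' >/dev/null; python3 ok.py 9;python3 -m inch '[0,0,0,0,0,0,0]' >/dev/null; python3 ok.py 9
```

```text
20.27 push 5.3 y -17.09 x 526.48
20.43 push 5.03 y -17.05 x 526.46
20.6 push 6.22 y -16.97 x 526.46
20.77 push 7.38 y -16.92 x 526.45
20.93 push 7.65 y -16.93 x 526.5
21.1 push 7.92 y -16.85 x 526.47
21.18 push 8.84 y -16.87 x 526.49
21.27 push 7.72 y -16.87 x 526.48
```

```bash

python3 -m inch '[0,0.3,0,0,0,0,0, 0,0.3,0,0,0,0,0]' >/dev/null && python3 ok.py 11.5 &&
python3 -m inch '[0,0.3,0,0,0,0,0, 0,0.3,0,0,0,0,0]' >/dev/null && python3 ok.py 11.5 &&
python3 -m inch '[0,0.3,0,0,0,0,0, 0,0.3,0,0,0,0,0]' >/dev/null && python3 ok.py 11.5 
for i in 1 2 3 4; do python3 -m inch '[0,0,0,0,0,0,0]' >/dev/null; python3 ok.py 12; done
```

```text
21.43 push 8.39 y -16.82 x 526.44
21.6 push 9.38 y -16.79 x 526.46
21.77 push 10.15 y -16.73 x 526.46
21.85 push 9.6 y -16.74 x 526.44
21.93 push 9.55 y -16.74 x 526.47
22.02 push 9.73 y -16.74 x 526.46
22.1 push 10.43 y -16.75 x 526.45
```

```bash

python3 -m inch '[0,0.3,0,0,0,0,0, 0,0.5,0,0,0,0,0, 0,0.5,0,0,0,0,0]' >/dev/null; python3 ok.py 12
for i in 1 2 3; do python3 -m inch '[0,0,0,0,0,0,0]' >/dev/null; python3 ok.py 12; done
```

```text
22.35 push 11.73 y -16.67 x 526.45
22.43 push 11.04 y -16.68 x 526.48
22.52 push 11.71 y -16.67 x 526.5
22.6 push 10.94 y -16.69 x 526.5
```

Push of about 11.3 N held. I withdraw straight back along −y, then lift and look.

```bash

python3 -m inch '[0.1,-1,0,0,0,0,0, 0.3,-4,0,0,0,0,0, 1,-10,0,0,0,0,0, 2,-20,0,0,0,0,0, 3,-30,0,0,0,0,0, 3,-30,30,0,0,0,0, 3,-30,70,0,0,0,0, 3,-30,110,0,0,0,0]'
python3 -m inch '[-20,0,20,0,0,0,0, -50,0,40,0,0,0,0, -50,0,40,0,0,0,0, -50,0,40,0,0,0,0]'
python3 bd.py b4; python3 - <<'E'
from h import *
c=np.array([.445,.0025]); a=.117; Rm=np.array([[np.cos(a),-np.sin(a)],[np.sin(a),np.cos(a)]])
for n in("wrist","scene"):
  C=cam(n); im=bot.camera(n)
  for s in bot.spot_point(n,"jar"):
    p=atz(C,s["uv"],.022)
    if p[1]>-.05: print(n,s["uv"],round(s["confidence"],2),p,Rm.T@(p[:2]-c)*1e3)
print(bot.get_obs()["ft_force"])
E
```

```text
clock: 23.27
eef_pos: [0.5275, -0.0444, 0.1629]
tool_rot: [0.67, 0.743, -0.001, -0.002]
ft_force: [1.6, -0.2, 0.2]
grip_width: -0.0
grasp_force: 0.0
clock: 23.6
eef_pos: [0.479, -0.0442, 0.2046]
tool_rot: [0.67, 0.743, 0.001, 0.001]
ft_force: [-0.2, 0.2, -0.6]
grip_width: 0.0002
grasp_force: 0.0
board [251.1, 140.3] 0.92 [0.4445 0.0033 0.    ]
clamp_plate [152.7, 129.8] 0.65 [0.3593 0.0048 0.024 ]
push_corner [339.2, 163.6] 0.73 [ 0.5252 -0.0062  0.038 ]
push_corner [150.6, 134.5] 0.54 [0.3627 0.0016 0.038 ]
((438.3346252441406, 12.615123748779297), (206.80694580078125, 53.27836608886719), 5.291114807128906) [[332.9152  29.6053]
 [337.8283 -23.446 ]
 [543.754   -4.3751]
 [538.8409  48.6763]]
[ 0.48846213 -0.19575246  0.16877509]
```

View pics/b4.png

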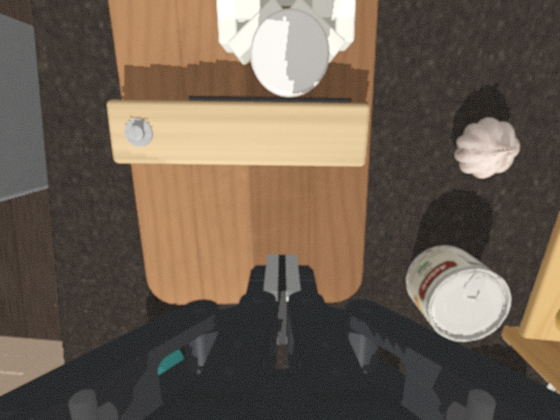

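The jar is upright at (290,52), seated symmetrically between the V arms with the plate's pad against it. The hand is clear, so I hand in.

```bash
python3 -c "
from workcell import bot
print(bot.job_done())"
```

```text
the job is handed in; nothing more can be done
None
```

The white-lidded jar stands upright, held between the clamp plate and the V block after a final push of about 11 N; the hand is clear and the job was handed in at about 24 s (the hand-in returned no verdict).

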